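# Tip the cutlery drainer

## Task

Tip the cutlery drainer: with closed fingers slowly press down the lip at the empty end of the hinged trough until you feel it come up against its stop, and lean on it lightly there until both teaspoons have slid under the cross-bar into that end and for about a second more. Then press the opposite lip down just as gently until you feel the trough seated on its rest again, lean on it there for a moment, and let go with both spoons still lying in the end they slid to. Never force the trough beyond a light push, do not touch the spoons, and leave the other things standing where they are.

Things in the scene. Friction and masses are not known exactly. Their poses are not given: they have to be found in the camera images.
- trough: steel trough, 112 wide, 326 long, hinged across its middle on a wooden stand. Origin on the hinge axis, mid-width, on the floor's upper face, 100 above the worktop. x: across, along the hinge; y: along the trough to the catch end (empty at the start); z: up. Floor 4 thick; side walls 28, end walls 24 high above the floor. The robot pushing it with more than 18 N at any time is too hard
- trough_hinge (a joint): tilt: 0 level on its rest, grows as the catch end goes down. The tipping stop is a screw set anew every time, met somewhere from 0.28 to 0.40 rad: not measured, feel for it. The other stop is met at 0. Both are rubber, giving about 1 mm at the lip per 12 N. The hinge stays where left; moving it takes about 1.5 N at a lip point plus 0.08 N per mm/s of lip speed (3 N at 20 mm/s)
- catch_lip (a point): pressing point at the catch end, trough frame (0, +195, 0) mm, axes as the trough's. On the upper face of a smooth flat lip, 60 wide, 4 thick, outside the end wall, from y = 163 to 215. Press it from above with closed fingers (no gripping), which slide a little as it tilts. Leaning on a stop: a standing push of 5 to 12 N, best 8, kept 1.5 s with the spoons across
- rest_lip (a point): pressing point on the same kind of lip at the other end, where the spoons lie at the start: trough frame (0, -195, 0) mm, axes as the trough's. Wall cabinets hang beyond x = 0.56 m from z = 0.5 m up: come to either lip low or from the robot's side, clear of the trough's walls. The stand's foot is 150 x 240 mm
- cross_bar (a point): middle of the flat cross-bar over the hinge, 14 mm wide along the trough, spanning its width; underside 25 mm above the floor, so that the spoons pass below it. This point is on its underside
- teaspoon: steel teaspoon, 130 x 26 x 11 mm, lying lengthwise in the trough; origin mid-length on its underside, x along it. At the start in the rest end; must end wholly past the cross-bar in the catch end
- teaspoon_2: second steel teaspoon, 132 x 26 x 9 mm, lying beside the first; origin and axes likewise
- jam_jar: jam jar, 71 mm across, 110 mm high, origin under its centre; a bystander
- mug_tea: white mug, 78 mm across (110 with the handle), 97 mm high, origin under its centre; a bystander
- salt_shaker: salt shaker, 44 mm across, 90 mm high, origin under its centre; a bystander
Things that resemble listed ones, but are neither listed nor needed, are in the scene too. Leave any brown or green look-alike of the teaspoon alone.

How it is judged:
On the way, in this order (a step that is already met when the one before it is completed fails the run):
1. the trough is leaned on steadily against its tipping stop (standing push of more than 4 N, for 0.6 s) with both spoons past the cross-bar in the catch end (value of joint trough_hinge above 0.26 rad and contact force between the fingers and trough above 4 N and velocity of joint trough_hinge between -0.03 and 0.03 rad/s and y of teaspoon in the frame of trough between 0.075 and 0.16 m and x of teaspoon in the frame of trough between -0.055 and 0.055 m and z of teaspoon in the frame of trough between -0.01 and 0.025 m and y of teaspoon_2 in the frame of trough between 0.075 and 0.16 m and x of teaspoon_2 in the frame of trough between -0.055 and 0.055 m and z of teaspoon_2 in the frame of trough between -0.01 and 0.025 m), for 0.6 s.
2. the trough is leaned on steadily against its level rest (standing push of more than 4 N, for 0.4 s) with both spoons still in the catch end (value of joint trough_hinge below 0.01 rad and contact force between the fingers and trough above 4 N and velocity of joint trough_hinge between -0.03 and 0.03 rad/s and y of teaspoon in the frame of trough between 0.075 and 0.16 m and x of teaspoon in the frame of trough between -0.055 and 0.055 m and z of teaspoon in the frame of trough between -0.01 and 0.025 m and y of teaspoon_2 in the frame of trough between 0.075 and 0.16 m and x of teaspoon_2 in the frame of trough between -0.055 and 0.055 m and z of teaspoon_2 in the frame of trough between -0.01 and 0.025 m), for 0.4 s.
At the end, for the whole second after the job is handed in: the trough is level on its rest (within 0.015 rad) and still, let go, and both teaspoons lie at rest on its floor in the catch end, wholly past the cross-bar (their middles more than 75 mm from the hinge axis) (value of joint trough_hinge between -0.015 and 0.015 rad and velocity of joint trough_hinge between -0.03 and 0.03 rad/s and y of teaspoon in the frame of trough between 0.075 and 0.16 m and x of teaspoon in the frame of trough between -0.055 and 0.055 m and z of teaspoon in the frame of trough between -0.01 and 0.025 m and y of teaspoon_2 in the frame of trough between 0.075 and 0.16 m and x of teaspoon_2 in the frame of trough between -0.055 and 0.055 m and z of teaspoon_2 in the frame of trough between -0.01 and 0.025 m and linear speed of each of teaspoon, teaspoon_2 below 0.02 m/s); the robot touches nothing.
It fails at once if the trough is pressed with more than 18 N (contact force between any of the fingers, the arm and trough above 18 N).
It fails at once if a spoon is touched by the robot (contact force between any of the fingers, the arm and teaspoon above 0.3 N or contact force between any of the fingers, the arm and teaspoon_2 above 0.3 N).
It fails at once if a bystander is moved more than 20 mm or tipped (distance of any of jam_jar, mug_tea, salt_shaker from where it was at the start of the episode above 0.02 m or angle between any of jam_jar, mug_tea, salt_shaker's own z axis and vertical above 0.3 rad).
It also fails if it takes over 69 s, if anything falls off the work surface, if the arm or the gripper's body presses on something with over 40 N, if the wrist force passes 120 N, or if a joint passes its speed limit or range.

## Robot

A 6-joint arm with a two-finger parallel gripper is mounted at the origin on the work surface; the furniture and walls round the work are solid. World frame = base frame: x ahead of the robot, y to its left, z up, the work surface at z = 0. Lengths are in m, angles in rad, forces in N, time in s.
With the tool pointing down it reaches from about 0.35 to 0.775 m from the base axis. Payload 7.3 kg.
Tool frame: the origin (TCP) lies midway between the tips of the shut fingers; the grasp point (between the pads) lies grasp_offset behind it (grasp_offset is the distance from the TCP to the grasp point, in m); z points along the fingers, y is the line along which they close (so a half turn about z gives the same grasp; the last joint's range is limited). The gripper opens to 92 mm and grips with 3 to 60 N. Pads are 19 mm wide; open, the fingers measure 130 mm over their backs; the gripper's body (75 mm by 190 mm) begins 47 mm behind the grasp point.
Start: joints at [-1.27, 0.342, 1.524, -0, 1.275, -0.146], TCP at [0.227, -0.473, 0.227] pointing down, gripper open.
Joint ranges: [-2.53, 2.53], [-0.77, 2.02], [0.04, 2.7], [-1, 4.14], [0.28, 2.66], [-3.11, 3.11]. Speed limits (rad/s): [2.57, 2.57, 3.14, 3.14, 3.14, 3.14].

## Interface

Orientations are given as [roll, pitch, yaw] about the fixed x, y, z axes, in that order (R = Rz(yaw) Ry(pitch) Rx(roll)).
In Python, from cell import * gives the robot as it stands.
- The arm moves only by the tool step_arm, never from a script. Its argument "plan" is a list of rows, each a list of 5 numbers: the closure, from -1 (fully open) to 1 (shut), then the shift along the tool's x, y, z in m, then the turn about the tool's z in rad. In form: [[hand, x, y, z, twist], ...]. A call has 1 to 20 rows; each row is the pose to reach, as a shift and turn from the pose commanded when the call began, along the tool's axes at that moment; what a row does not reach only later rows make up. A row lasts 1/8 s, in which the tool goes at most 62.5 mm and 10.7 degrees, less where a joint would pass 70% of its speed; a pose out of reach is approached as far as the arm can. A call with a gripper value outside its range is refused whole. The fingers move at their own pace and stop on an object; "grip_force" is the grip in N (left out, the last holds). Time passes only in rows, so rows that repeat a pose let the fingers close. It gives the time, the measured TCP pose, the force, the opening and the grip force at its end, in the units of the state.
- observe(): the state, without advancing time (a new reading comes with each control period).
- read_camera(name): name is "scene" or "top"; returns a dict with "img" (384x512x3 uint8, red, green, blue), "range_z" (384x512 float32, m along the optical axis (not along the pixel's ray), 0 where there is no reading), "fx", "fy", "cx", "cy" (pixels), "k1" (the pictures are not rectified: a ray, as slopes to the right and down, at radius r is drawn at 1 + k1 r^2 times it, then the intrinsics apply), "R" (3x3) and "t" (3): a world point X has camera coordinates R X + t. Camera axes: x right, y down, z forward; pixel columns grow to the right and rows downward; lengths in m; the calibration is good to about 2 mm. A picture is of the moment at which its call begins.
- hand_in(): hands the job in; it is judged then, once.
The state is a dict: "time": time; "qpos": joint angles; "qvel": joint speeds; "joint_efforts": joint torques, N m; "tool_pos": TCP position; "tool_rot": TCP orientation; "contact_force": force on the tool from outside, world axes, zero at the start; "torque": the same for the moment, N m; "opening": finger opening in m; "grip_force": force on a finger pad.
Only numpy, scipy, OpenCV 4.12 (cv2) and the standard library are available. Lean on these libraries where they do the work, as an engineer would, in place of code of your own. Each camera call takes 0.05 s, during which the arm holds its last target. There are 200 camera calls.

## Working session

There is one attempt and no reset: what is moved stays moved. The work goes in short steps, Python scripts to look and compute and a tool call to move; the robot and the scene stay as the last step left them, time stands still between calls to the robot, and variables do not carry over. Pictures are saved under pics/ and viewed, at most 10 in all, crops included, and the job is handed in when it is done.

Besides the shell and the picture viewer there is one more tool, called after "Emit:" by a JSON object that holds its "fn" and its "kwargs". step_arm: Moves the arm, as the interface text tells. Its arguments: {"type":"object","properties":{"plan":{"type":"array","items":{"type":"array","items":{"type":"number"}}},"grip_force":{"type":"number"}},"required":["plan"]}

```bash
mkdir -p pics; cat > h.py <<'E'
from cell import *
import numpy as np, cv2
def cloud(c):
    h,w=c["range_z"].shape
    u,v=np.meshgrid(np.arange(w),np.arange(h))
    K=np.array([[c["fx"],0,c["cx"]],[0,c["fy"],c["cy"]],[0,0,1]])
    p=np.stack([u,v],-1).reshape(-1,1,2).astype(float)
    n=cv2.undistortPoints(p,K,np.array([c["k1"],0,0,0,0.])).reshape(h,w,2)
    z=c["range_z"][...,None]
    X=np.concatenate([n*z,z],-1)
    return (X-np.asarray(c["t"]))@np.asarray(c["R"])
E
python3 - <<'E'
from h import *
for n in ("top","scene"):
    c=read_camera(n); cv2.imwrite(f"pics/{n}0.png",c["img"][...,::-1]); np.save(n+".npy",c,allow_pickle=True)
    print(n,c["fx"],c["k1"],-np.array(c["R"]).T@c["t"])
print(observe())
E
```

```text
top 411.4191822446788 0.051024615391558434 [ 0.29141288 -0.0675168   1.45237311]
scene 369.39281196835765 -0.0006225594742620772 [-0.05150972 -0.60085072  1.09251902]
{'time': 0.1, 'qpos': array([-1.27000692e+00,  3.42660352e-01,  1.52491685e+00, -1.87988241e-05,
        1.27537184e+00, -1.46014234e-01]), 'qvel': array([-9.71898861e-04,  3.44520470e-04, -1.79857813e-03,  5.46917934e-04,
       -3.74742576e-05,  2.18498121e-04]), 'joint_efforts': array([ 1.45068796e-03, -4.32002378e+01, -2.44695336e+01,  7.18148053e-02,
        5.26445266e-02, -4.82162329e-05]), 'tool_pos': array([ 0.22674705, -0.47311734,  0.22611228]), 'tool_rot': array([-3.14024808e+00, -1.79563293e-04,  4.46809004e-01]), 'contact_force': array([ 0.40405718,  0.51489428, -0.18222452]), 'torque': array([-0.00719568,  0.0429833 ,  0.06886168]), 'grip_force': 0.0, 'opening': 0.09146354140410914}
```

View pics/top0.png

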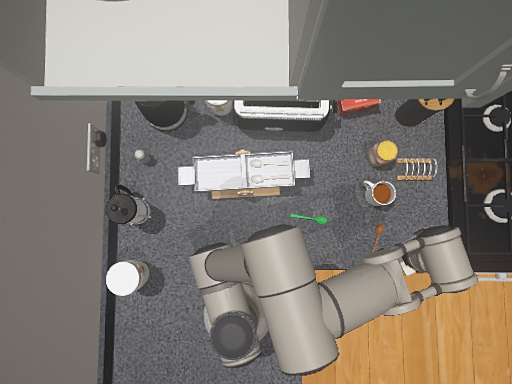

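View pics/scene0.png

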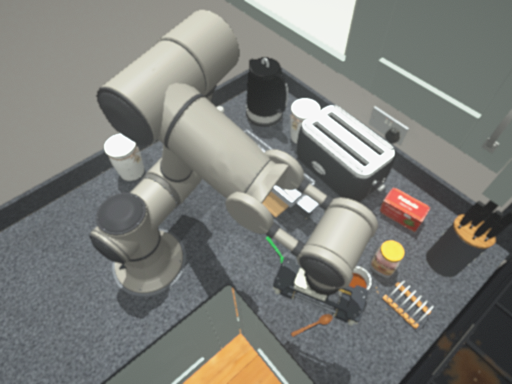

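The top view shows the trough from (178,175) to (310,169). The spoons are in the right half at (268,162) and (268,177), so the catch lip is on the left at about (186,175) and the rest lip is at about (302,169). The toaster is behind at (283,112), and the mug (380,193) and jar (385,153) are to the right. The salt shaker is probably at (140,155).

```bash
python3 - <<'E'
from h import *
c=np.load("top.npy",allow_pickle=True).item(); P=cloud(c); z=P[...,2]
for n,(u,v) in dict(catch=(186,175),rest=(302,169),bar=(244,170),sp1=(268,163),sp2=(266,178),floorL=(220,175),salt=(140,155),base=(235,335),toast=(283,112),tfront=(283,127),moka=(127,205),jar=(385,153),mug=(380,193),block=(240,192)).items(): print(n,P[v,u].round(3))
# lips: pixels at height ~0.1
for n,(a,b) in dict(catch=(172,193),rest=(296,316)).items():
    m=np.zeros(z.shape,bool); m[145:200,a:b]=1
    m&=(abs(z-0.1)<.008)
    q=P[m]; r=cv2.minAreaRect((q[:,:2]*1000).astype(np.float32)); print(n,m.sum(),np.median(q,0).round(3),r, q.min(0),q.max(0))
m=np.zeros(z.shape,bool); m[140:215,172:316]=1; m&=(z>.09)&(z<.15)
r=cv2.minAreaRect((P[m][:,:2]*1000).astype(np.float32)); print(r)
img=c["img"][130:215,120:330,::-1]; cv2.imwrite("pics/crop.png",cv2.resize(img,None,fx=3.6,fy=3.6,interpolation=cv2.INTER_CUBIC))
E
```

```text
catch [ 0.291 -0.068  1.452]
rest [ 0.488 -0.219  0.1  ]
bar [ 0.482 -0.027  0.123]
sp1 [ 0.508 -0.106  0.106]
sp2 [ 0.458 -0.099  0.107]
floorL [0.469 0.053 0.101]
salt [0.539 0.321 0.089]
base [ 0.005 -0.008  0.303]
toast [ 0.655 -0.152  0.19 ]
tfront [ 0.631 -0.157  0.095]
moka [0.366 0.331 0.185]
jar [ 0.538 -0.491  0.106]
mug [ 0.411 -0.486  0.055]
block [ 0.411 -0.014  0.11 ]
catch 249 [0.467 0.169 0.099] ((467.9986572265625, 169.01272583007812), (58.083641052246094, 47.68307113647461), 0.8835479617118835) [0.43923872 0.14492832 0.09302806] [0.49680806 0.19320491 0.10764439]
rest 247 [ 0.488 -0.219  0.1  ] ((489.98590087890625, -220.2890625), (43.83229064941406, 58.1763916015625), 89.72923278808594) [ 0.4609085  -0.24218173  0.09205395] [ 0.51909271 -0.19823569  0.10644643]
((478.17620849609375, -24.3265380859375), (435.75933837890625, 146.90992736816406), 87.06888580322266)
```

View pics/crop.png

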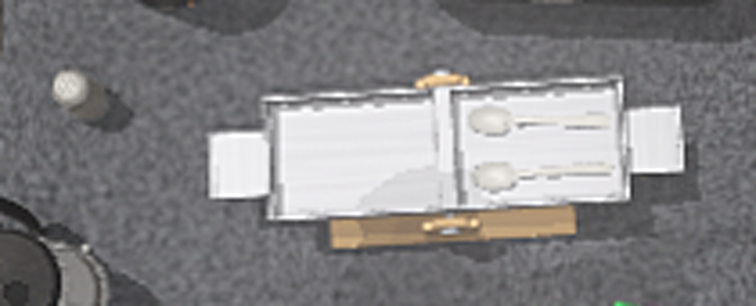

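The lips sit at z≈0.100, as they should. Their centres are at (0.467, 0.169) and (0.489, −0.219), so the trough yaw is about 0.056 and the hinge is at (0.478, −0.025). For closed fingers lying across the lip I want tool yaw 1.627, a twist of −1.18. Next I go above the catch lip, passing high on the robot's side.

Emit:
{"fn": "step_arm", "kwargs": {"plan": [[1,0.05,-0.026,-0.004,-0.1],[1,0.1,-0.053,-0.008,-0.25],[1,0.15,-0.08,-0.012,-0.4],[1,0.2,-0.106,-0.016,-0.55],[1,0.25,-0.132,-0.02,-0.7],[1,0.3,-0.159,-0.024,-0.85],[1,0.327,-0.205,-0.024,-0.95],[1,0.354,-0.25,-0.024,-1.05],[1,0.381,-0.296,-0.024,-1.12],[1,0.409,-0.342,-0.02,-1.18],[1,0.436,-0.388,-0.01,-1.18],[1,0.463,-0.434,0.0,-1.18],[1,0.49,-0.48,0.026,-1.18],[1,0.49,-0.48,0.026,-1.18],[1,0.49,-0.48,0.026,-1.18],[1,0.49,-0.48,0.026,-1.18]]}}

```text
time: 2.1
tool_pos: [0.4618, 0.17, 0.2013]
tool_rot: [3.141, 0.0, 1.625]
contact_force: [0.5, 0.3, 0.5]
opening: 0.0004
grip_force: 0.0
```

Emit:
{"fn": "step_arm", "kwargs": {"plan": [[1,0,0,0.03,0],[1,0,0,0.055,0],[1,0,0,0.075,0],[1,0,0,0.088,0],[1,0,0,0.09,0],[1,0,0,0.09,0],[1,0,0,0.09,0]]}}

```text
time: 2.98
tool_pos: [0.4619, 0.1712, 0.1114]
tool_rot: [3.14, -0.0, 1.627]
contact_force: [-0.8, 0.0, -0.6]
opening: 0.0005
grip_force: 0.0
```

```bash
python3 - <<'E'
from h import *
c=read_camera("scene"); d=read_camera("top")
np.save("top1.npy",d,allow_pickle=True)
a=cv2.resize(c["img"][120:280,170:360],(570,480)); b=cv2.resize(d["img"][120:240,110:330],None,fx=2.5,fy=2.5)
cv2.imwrite("pics/a1.png",a[...,::-1]); cv2.imwrite("pics/b1.png",b[...,::-1])
E
```

```text
(no output)
```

View pics/a1.png

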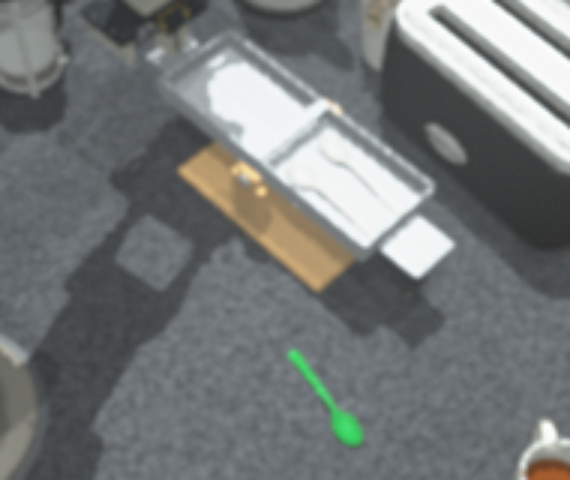

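View pics/b1.png

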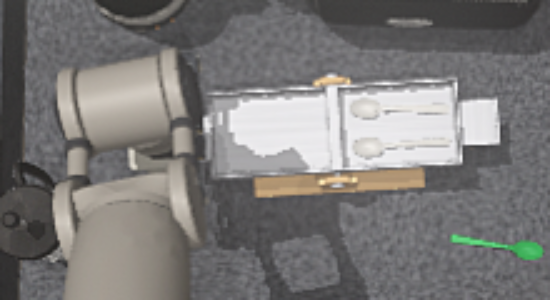

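The gripper is over the catch lip at the left of the top crop (around (160,155)), and both spoons are still in the right half at (365,107) and (365,148). Nothing looks touched. Now a slow press, well short of the earliest stop.

Emit:
{"fn": "step_arm", "kwargs": {"plan": [[1,0,0,0.002,0],[1,0,0,0.004,0],[1,0,0,0.006,0],[1,0,0,0.008,0],[1,0,0,0.01,0],[1,0,0,0.012,0],[1,0,0,0.014,0],[1,0,0,0.016,0],[1,0,0,0.018,0],[1,0,0,0.02,0],[1,0,0,0.022,0],[1,0,0,0.024,0],[1,-0.001,0,0.026,0],[1,-0.001,0,0.028,0],[1,-0.001,0,0.03,0],[1,-0.001,0,0.032,0],[1,-0.002,0,0.034,0],[1,-0.002,0,0.036,0],[1,-0.002,0,0.038,0],[1,-0.002,0,0.04,0]]}}

```text
time: 5.58
tool_pos: [0.4615, 0.169, 0.0705]
tool_rot: [-3.142, 0.0, 1.627]
contact_force: [0.0, -0.8, 3.5]
opening: 0.0002
grip_force: 1.6
```

Emit:
{"fn": "step_arm", "kwargs": {"plan": [[1,-0.001,0,0.002,0],[1,-0.001,0,0.004,0],[1,-0.002,0,0.006,0],[1,-0.002,0,0.008,0],[1,-0.003,0,0.01,0],[1,-0.003,0,0.012,0],[1,-0.003,0,0.014,0],[1,-0.003,0,0.016,0],[1,-0.004,0,0.018,0],[1,-0.004,0,0.02,0],[1,-0.004,0,0.02,0]]}}

```text
time: 6.95
tool_pos: [0.4616, 0.165, 0.0504]
tool_rot: [-3.141, 0.0, 1.627]
contact_force: [0.5, 0.4, 0.7]
opening: 0.0
grip_force: 0.4
```

Emit:
{"fn": "step_arm", "kwargs": {"plan": [[1,0,0,0.001,0],[1,0,0,0.002,0],[1,0,0,0.003,0],[1,0,0,0.004,0]]}}

```text
time: 7.45
tool_pos: [0.4617, 0.1651, 0.0467]
tool_rot: [3.142, 0.0, 1.627]
contact_force: [-0.5, -0.6, 1.8]
opening: 0.0004
grip_force: 1.0
```

Emit:
{"fn": "step_arm", "kwargs": {"plan": [[1,0,0,0.0006,0],[1,0,0,0.0012,0]]}}

```text
time: 7.7
tool_pos: [0.4617, 0.1651, 0.0454]
tool_rot: [-3.142, 0.0, 1.627]
contact_force: [-0.5, 0.3, 1.9]
opening: 0.0004
grip_force: 0.9
```

Emit:
{"fn": "step_arm", "kwargs": {"plan": [[1,0,0,0.0006,0],[1,0,0,0.0012,0]]}}

```text
time: 7.95
tool_pos: [0.4617, 0.1651, 0.0443]
tool_rot: [3.142, 0.0, 1.627]
contact_force: [-0.8, -0.3, 1.2]
opening: 0.0007
grip_force: 0.9
```

Emit:
{"fn": "step_arm", "kwargs": {"plan": [[1,0,0,0.0006,0],[1,0,0,0.0012,0]]}}

```text
time: 8.2
tool_pos: [0.4617, 0.1651, 0.0431]
tool_rot: [3.142, 0.0, 1.627]
contact_force: [-0.1, -0.0, 1.7]
opening: 0.0006
grip_force: 0.9
```

Emit:
{"fn": "step_arm", "kwargs": {"plan": [[1,0,0,0.0006,0],[1,0,0,0.0012,0]]}}

```text
time: 8.45
tool_pos: [0.4617, 0.1651, 0.0418]
tool_rot: [3.142, 0.0, 1.627]
contact_force: [-0.3, -0.6, 2.0]
opening: 0.0004
grip_force: 0.9
```

Emit:
{"fn": "step_arm", "kwargs": {"plan": [[1,0,0,0.0006,0],[1,0,0,0.0012,0]]}}

```text
time: 8.7
tool_pos: [0.4617, 0.1651, 0.0407]
tool_rot: [3.142, 0.0, 1.627]
contact_force: [-0.5, -0.3, 2.1]
opening: 0.0001
grip_force: 0.9
```

Emit:
{"fn": "step_arm", "kwargs": {"plan": [[1,0,0,0.0006,0],[1,0,0,0.0012,0]]}}

```text
time: 8.95
tool_pos: [0.4617, 0.1651, 0.0395]
tool_rot: [3.142, 0.0, 1.627]
contact_force: [-0.4, 0.2, 1.8]
opening: 0.0004
grip_force: 0.9
```

Emit:
{"fn": "step_arm", "kwargs": {"plan": [[1,0,0,0.0006,0],[1,0,0,0.0012,0]]}}

```text
time: 9.2
tool_pos: [0.4617, 0.1651, 0.0382]
tool_rot: [3.142, 0.0, 1.627]
contact_force: [-0.1, -0.9, 0.9]
opening: 0.0004
grip_force: 0.9
```

Emit:
{"fn": "step_arm", "kwargs": {"plan": [[1,0,0,0.0006,0],[1,0,0,0.0012,0]]}}

```text
time: 9.45
tool_pos: [0.4618, 0.1651, 0.0372]
tool_rot: [3.141, 0.0, 1.627]
contact_force: [-0.5, -0.1, 3.4]
opening: 0.0004
grip_force: 1.9
```

Both the force and the pad reading rose, so this is probably the stop. I'll use smaller steps from here.

Emit:
{"fn": "step_arm", "kwargs": {"plan": [[1,0,0,0.0002,0],[1,0,0,0.0004,0],[1,0,0,0.0004,0]]}}

```text
time: 9.82
tool_pos: [0.4618, 0.1652, 0.0368]
tool_rot: [3.141, 0.0, 1.627]
contact_force: [-0.5, -0.3, 5.6]
opening: 0.0003
grip_force: 2.3
```

Emit:
{"fn": "step_arm", "kwargs": {"plan": [[1,0,0,0.0002,0],[1,0,0,0.0003,0],[1,0,0,0.0003,0]]}}

```text
time: 10.2
tool_pos: [0.4618, 0.1651, 0.0366]
tool_rot: [3.141, 0.0, 1.627]
contact_force: [-0.4, -0.3, 5.7]
opening: 0.0005
grip_force: 2.8
```

```bash
python3 - <<'E'
from h import *
d=read_camera("top"); c=read_camera("scene")
a=cv2.resize(c["img"][120:230,200:330],(520,440)); b=cv2.resize(d["img"][140:210,170:320],None,fx=4,fy=4)
b=cv2.resize(b,(520,243))
cv2.imwrite("pics/a2.png",np.vstack([a,b])[:600,:,::-1]); print(observe()["contact_force"])
E
```

```text
[-0.57041849  1.07637191  6.50529606]
```

View pics/a2.png

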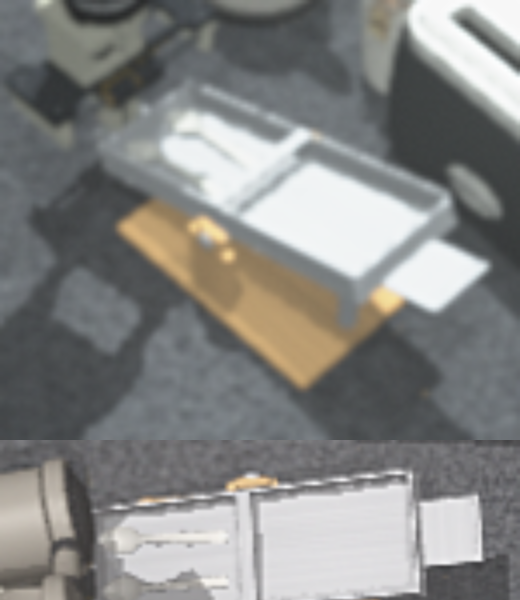

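Both spoons are in the catch half, at (170,540) and (170,580) in the top strip, and the rest half is empty. I'll lean to about 8 N and hold.

Emit:
{"fn": "step_arm", "kwargs": {"plan": [[1,0,0,0.0002,0],[1,0,0,0.0002,0],[1,0,0,0.0002,0],[1,0,0,0.0002,0],[1,0,0,0.0002,0],[1,0,0,0.0002,0],[1,0,0,0.0002,0],[1,0,0,0.0002,0],[1,0,0,0.0002,0],[1,0,0,0.0002,0],[1,0,0,0.0002,0],[1,0,0,0.0002,0],[1,0,0,0.0002,0],[1,0,0,0.0002,0],[1,0,0,0.0002,0],[1,0,0,0.0002,0]]}}

```text
time: 12.3
tool_pos: [0.4619, 0.1651, 0.0365]
tool_rot: [3.141, 0.0, 1.627]
contact_force: [-1.6, -0.8, 7.0]
opening: 0.0002
grip_force: 3.1
```

Emit:
{"fn": "step_arm", "kwargs": {"plan": [[1,0,0,-0.002,0],[1,0,0,-0.01,0],[1,0,0,-0.03,0],[1,0,0,-0.07,0],[1,0,0,-0.12,0],[1,0,0,-0.17,0],[1,0,0,-0.215,0],[1,-0.03,0,-0.225,0],[1,-0.08,-0.001,-0.225,0],[1,-0.13,-0.002,-0.225,0],[1,-0.18,-0.003,-0.225,0],[1,-0.23,-0.004,-0.225,0],[1,-0.28,-0.005,-0.225,0],[1,-0.33,-0.005,-0.225,0],[1,-0.36,-0.005,-0.22,0],[1,-0.37,-0.005,-0.2,0],[1,-0.37,-0.005,-0.17,0],[1,-0.37,-0.005,-0.152,0],[1,-0.37,-0.005,-0.148,0],[1,-0.37,-0.005,-0.148,0]]}}

```text
time: 14.8
tool_pos: [0.4776, -0.2046, 0.1847]
tool_rot: [3.141, 0.0, 1.627]
contact_force: [0.6, 0.3, -1.3]
opening: 0.0004
grip_force: 0.0
```

```bash
python3 - <<'E'
from h import *
d=read_camera("top"); c=read_camera("scene"); print(observe())
a=cv2.resize(c["img"][100:260,200:400],(550,440)); b=cv2.resize(d["img"][145:195,170:330],(550,160))
cv2.imwrite("pics/a3.png",np.vstack([a,b])[...,::-1])
E
```

```text
{'time': 14.9, 'qpos': array([-5.52290359e-01,  3.69366908e-01,  1.60451795e+00, -4.07425855e-05,
        1.16601192e+00, -6.08397787e-01]), 'qvel': array([ 0.00055204, -0.00238371,  0.00066021, -0.00148488, -0.00254966,
        0.00067269]), 'joint_efforts': array([-2.97520123e-02, -4.28021085e+01, -2.28871429e+01,  4.01543838e-02,
        8.15588655e-02, -1.30628428e-04]), 'tool_pos': array([ 0.47785027, -0.20475201,  0.18520379]), 'tool_rot': array([3.14022250e+00, 1.00003674e-03, 1.62691908e+00]), 'contact_force': array([0.33811408, 0.30601612, 0.85596703]), 'torque': array([-0.01329228, -0.07101558, -0.00843153]), 'grip_force': 0.0, 'opening': 0.000663680117088928}
```

View pics/a3.png

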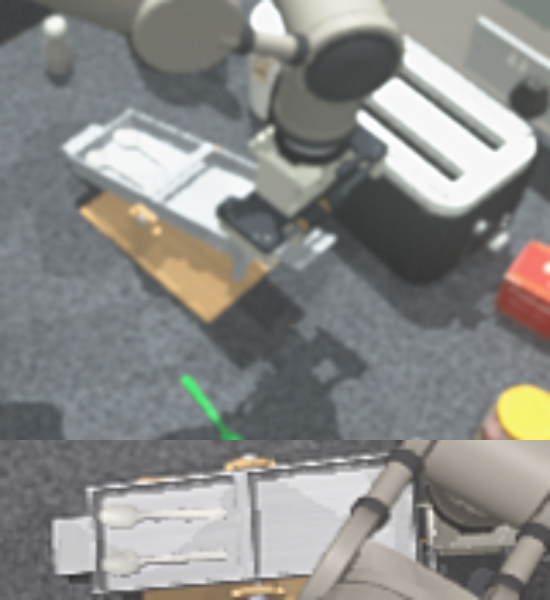

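The gripper is poised over the raised rest lip, with both spoons in the catch half at (165,515) and (165,560). There is clear space to the toaster. Now a slow press down.

Emit:
{"fn": "step_arm", "kwargs": {"plan": [[1,0,0,0.002,0],[1,0,0,0.005,0],[1,0,0,0.008,0],[1,0,0,0.011,0],[1,0,0,0.013,0],[1,0,0,0.015,0],[1,0,0,0.017,0],[1,0,0,0.019,0],[1,0,0,0.021,0],[1,0,0,0.023,0],[1,0,0,0.025,0],[1,0,0,0.027,0],[1,-0.001,0,0.029,0],[1,-0.001,0,0.031,0],[1,-0.002,0,0.033,0],[1,-0.002,0,0.035,0],[1,-0.003,0,0.037,0],[1,-0.003,0,0.039,0],[1,-0.004,0,0.041,0],[1,-0.004,0,0.043,0]]}}

```text
time: 17.4
tool_pos: [0.4776, -0.2087, 0.1411]
tool_rot: [-3.142, 0.0, 1.627]
contact_force: [0.7, -0.4, 3.2]
opening: 0.0004
grip_force: 1.5
```

Emit:
{"fn": "step_arm", "kwargs": {"plan": [[1,0,0,0.002,0],[1,-0.001,0,0.004,0],[1,-0.001,0,0.006,0],[1,-0.002,0,0.008,0],[1,-0.002,0,0.01,0],[1,-0.002,0,0.012,0],[1,-0.003,0,0.014,0],[1,-0.003,0,0.016,0],[1,-0.004,0,0.018,0],[1,-0.004,0,0.02,0],[1,-0.004,0,0.022,0],[1,-0.005,0,0.024,0],[1,-0.005,0,0.026,0],[1,-0.006,0,0.028,0],[1,-0.006,0,0.03,0],[1,-0.006,0,0.032,0],[1,-0.006,0,0.033,0],[1,-0.006,0,0.034,0]]}}

```text
time: 19.65
tool_pos: [0.478, -0.2148, 0.1072]
tool_rot: [3.141, 0.0, 1.627]
contact_force: [-0.1, 0.2, 2.1]
opening: 0.0001
grip_force: 1.1
```

Emit:
{"fn": "step_arm", "kwargs": {"plan": [[1,0,0,0.001,0],[1,0,0,0.002,0],[1,0,0,0.003,0]]}}

```text
time: 20.02
tool_pos: [0.4781, -0.2146, 0.1042]
tool_rot: [3.141, 0.0, 1.627]
contact_force: [-0.1, -0.6, 2.3]
opening: 0.0004
grip_force: 1.2
```

Emit:
{"fn": "step_arm", "kwargs": {"plan": [[1,0,0,0.0006,0],[1,0,0,0.0012,0]]}}

```text
time: 20.27
tool_pos: [0.478, -0.2146, 0.103]
tool_rot: [3.141, 0.0, 1.627]
contact_force: [0.6, -0.5, 2.3]
opening: 0.0002
grip_force: 1.0
```

Emit:
{"fn": "step_arm", "kwargs": {"plan": [[1,0,0,0.0006,0],[1,0,0,0.0012,0]]}}

```text
time: 20.52
tool_pos: [0.478, -0.2146, 0.1018]
tool_rot: [3.141, 0.0, 1.627]
contact_force: [0.2, -0.5, 2.2]
opening: 0.0005
grip_force: 1.0
```

Emit:
{"fn": "step_arm", "kwargs": {"plan": [[1,0,0,0.0006,0],[1,0,0,0.0012,0]]}}

```text
time: 20.78
tool_pos: [0.478, -0.2145, 0.1006]
tool_rot: [3.142, 0.0, 1.627]
contact_force: [0.4, -0.5, 3.1]
opening: 0.0006
grip_force: 1.1
```

Emit:
{"fn": "step_arm", "kwargs": {"plan": [[1,0,0,0.0005,0],[1,0,0,0.0009,0]]}}

```text
time: 21.02
tool_pos: [0.478, -0.2146, 0.1001]
tool_rot: [3.141, 0.0, 1.627]
contact_force: [-1.3, 0.2, 7.7]
opening: 0.0004
grip_force: 3.9
```

The force jumped to about 8 N at z = 0.100, so the trough is seated. I'll lean here for a second, then lift off.

Emit:
{"fn": "step_arm", "kwargs": {"plan": [[1,0,0,0,0],[1,0,0,0,0],[1,0,0,0,0],[1,0,0,0,0],[1,0,0,0,0],[1,0,0,0,0],[1,0,0,0,0],[1,0,0,0,0],[1,0,0,0,0],[1,0,0,0,0]]}}

```text
time: 22.28
tool_pos: [0.478, -0.2146, 0.1001]
tool_rot: [3.141, 0.0, 1.627]
contact_force: [-0.3, -0.1, 5.7]
opening: 0.0003
grip_force: 2.9
```

Emit:
{"fn": "step_arm", "kwargs": {"plan": [[1,0,0,-0.001,0],[1,0,0,-0.005,0],[1,0,0,-0.02,0],[1,0,0,-0.06,0],[1,0,0,-0.11,0],[1,-0.03,-0.03,-0.15,0],[1,-0.06,-0.06,-0.15,0],[1,-0.08,-0.08,-0.15,0],[1,-0.08,-0.08,-0.15,0],[1,-0.08,-0.08,-0.15,0],[1,-0.08,-0.08,-0.15,0]]}}

```text
time: 23.65
tool_pos: [0.4032, -0.2982, 0.2499]
tool_rot: [3.141, -0.0, 1.628]
contact_force: [-0.0, 0.8, -0.6]
opening: 0.0005
grip_force: 0.0
```

```bash
python3 - <<'E'
from h import *
d=read_camera("top"); P=cloud(d)
for u,v in ((186,175),(302,169),(220,175)): print(P[v,u].round(3))
cv2.imwrite("pics/b4.png",cv2.resize(d["img"][130:215,120:420],None,fx=2.6,fy=2.6)[...,::-1])
E
```

```text
[0.47  0.166 0.099]
[ 0.488 -0.219  0.098]
[0.469 0.053 0.102]
```

View pics/b4.png

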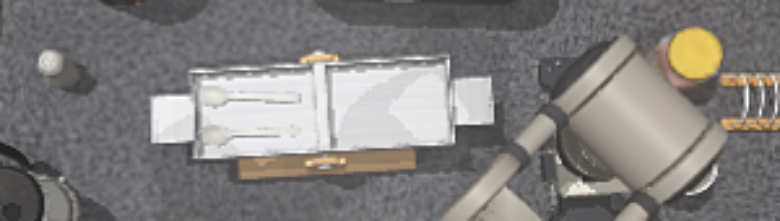

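The trough is level, with both lips at z≈0.10. Both spoons lie in the catch half, spanning x = 200 to 300 px, clear of the bar at 320. The jar and salt shaker haven't moved and the arm is clear, so I'm handing in.

```bash
python3 -c "
from cell import *
print(hand_in())"
```

```text
the job is handed in; nothing more can be done
None
```

The drainer was tipped against its stop and leaned on at about 6–7 N until both spoons were across, then pressed level and leaned on at about 6–8 N. I let go with both spoons in the catch end and handed the job in; no verdict was returned.

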